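# Slide the setting block home and book it in

## Task

Push the loose setting block with two bars along the bench top, without lifting it, into the rack slot whose label plate has two bars, until it is fully home against the back of the slot. Then book it in on the counter: press its sprung lever fully down twice, one press for each bar, letting it come right back up after each press, and never a third time. Leave the three-bar block, the pipe elbow and the bearing where they are.

Things in the scene. Friction and masses are not known exactly. Their poses are not given: they have to be found in the camera images.
- block_2: The loose setting block: aluminium, 88 x 88 x 32 mm high, 0.35 to 0.65 kg, too wide for most grippers; on its top two dark raised bars, 60 x 10 x 3 mm, run along its x, 24 mm apart. Origin at the centre of its underside. It starts on the bench in front of the rack, turned up to 0.45 rad from the slots' direction.
- block_3: A like block with three bars, already home in the three-bar slot of the rack. Origin at the centre of its underside. To be left alone.
- rack: Plywood rack fixed to the bench: three slots 104 mm apart along its y, open to its -x (robot side) and above, no floor, so blocks slide on the bench along +x. Slots 94 mm wide; dividers 10 mm thick, 20 mm high, with pointed noses (5 mm taper over 12 mm) reaching x = -62 mm; back wall 34 mm high, its face (the stop) at x = +44 mm. Origin: on the bench, the middle slot's home point (see labels).
- label_1: Label plate with one raised bar, aluminium, 84 mm wide, leaning back 45 degrees behind its slot's back wall, its top 72 mm above the bench. Origin on the bench top at the home point of its slot: where the centre of a block's underside lies when fully home; x points into the slot, y across it.
- label_2: Label plate with two raised bars, same form and same origin convention (home point of its slot on the bench top, x into the slot, y across). block_2 is home when its origin coincides with this origin and its x axis with this x axis. Which of the three slots it marks varies.
- label_3: Label plate with three raised bars, same form and same origin convention; its slot holds block_3.
- counter: Grey tally counter fixed to the bench, housing 80 (x) x 56 (y) x 100 mm high on a 110 x 90 x 6 mm foot, a round dial with a pointer on its top; the lever sticks out of its -x face. Origin on the bench under the housing's centre.
- lever_pad (a point): Centre of the top face of the lever's black thumb pad (26 x 30 x 8 mm). Lever up: 94 mm above the bench, about 91 mm from the counter's origin along its -x; fully down: about 36 mm above the bench, almost straight below. It swings about an axis along the counter's y, 60 mm above its origin. Press from above: about 2 N at first, 5 N at the bottom, then a hard stop.
- lever (a joint): Lever angle: 0 fully up (spring holds it there), 0.61 rad fully down at its stop. Springs back when let go.
- dial (a joint): Dial pointer: 0 at the start, pointing to the long mark; each full press turns it on by 0.524 rad (one of 12 marks), clockwise from above, and it stays. It cannot be turned back or by hand. After two presses it reads 1.047.
- pipe_elbow: Galvanised pipe elbow, 67 x 59 x 34 mm, lying on the bench between rack and counter; leave it. Origin: centre of its underside.
- bearing: Ball bearing, 52 mm across, 15 mm high, lying on the bench between rack and counter; leave it. Origin: centre of its underside.
There are look-alikes about, which are no part of the job. There is more than one size of the counter; the job needs the larger.

How it is judged:
By the outcome, as a careful person would: the job done as asked, in the order asked, and still so for the second after the job is handed in, with the robot touching nothing.
It also fails if it takes over 72 s, if anything falls off the work surface, if the arm or the gripper's body presses on something with over 40 N, if the wrist force passes 120 N, or if a joint passes its speed limit or range.

## Robot

A 6-joint arm with a two-finger parallel gripper is mounted at the origin on a cart in front of the work surface, level with it; the furniture and walls round the work are solid. World frame = base frame: x ahead of the robot, y to its left, z up, the work surface at z = 0. Lengths are in mm, angles in degrees, forces in N, time in s.
With the tool pointing down it reaches from about 350 to 875 mm from the base axis. Payload 4.2 kg.
Tool frame: the origin (TCP) lies where the fingers leave the gripper's body, on its centre line; the fingertips stand 70 mm ahead of it and the grasp point (between the pads) lies 51 mm ahead of it; z points along the fingers, y is the line along which they close (so a half turn about z gives the same grasp; the last joint's range is limited). The gripper opens to 87 mm and grips with 3 to 60 N. Pads are 19 mm wide; open, the fingers measure 117 mm over their backs; the gripper's body (75 mm by 190 mm) begins 51 mm behind the grasp point.
Start: joints at [81.222, 22.042, 0.453, 0, -68.411, -14.817], TCP at [250.129, 572.743, 292.25] pointing down, gripper open.
Joint ranges: [-179.83, 179.83], [-69.29, 118.12], [-61.27, 80.66], [-181.25, 117.63], [-171.15, -9.14], [-177.46, 177.46]. Speed limits (degrees/s): [159.86, 159.86, 180, 180, 180, 180].

## Interface

Orientations are given as a 3x3 rotation matrix whose columns are the frame's x, y, z axes.
In Python, from bench import sense, grab_frame, camera_model, hand_in gives the robot as it stands.
- The arm moves only by the tool carry_out, never from a script. Its argument "moves" is a list of rows, each a list of 7 numbers: the turn, a rotation vector about the tool's x, y, z in rad, then the shift along the tool's x, y, z in mm, then the closure, from -1 (fully open) to 1 (shut). A call has 1 to 5 rows; each row is the pose to reach, as a shift and turn from the pose commanded when the call began, along the tool's axes at that moment; what a row does not reach only later rows make up. A row lasts 1/12 s, in which the tool goes at most 41.7 mm and 7.16 degrees, less where a joint would pass 70% of its speed; a pose out of reach is approached as far as the arm can. A call with a gripper value outside its range is refused whole. The fingers move at their own pace and stop on an object; "grip_force" is the grip in N (left out, the last holds). Time passes only in rows, so rows that repeat a pose let the fingers close. It gives the time, the measured TCP pose, the force, the opening and the grip force at its end, in the units of the state.
- sense(): the state, without advancing time (a new reading comes with each control period).
- grab_frame(name): name is "scene" or "top" or "wrist"; returns the picture (400x640x3 uint8, red, green, blue); there is no depth.
- camera_model(name): a dict with "fx", "fy", "cx", "cy" (pixels), "extrinsics" (4x4, takes a point from camera to world coordinates). Camera axes: x right, y down, z forward; pixel columns grow to the right and rows downward; lengths in mm; the calibration is good to about 2 mm. A picture is of the moment at which its call begins: read the wrist's pose just before it. camera_model takes no time and is no camera call; for the wrist camera it gives the pose at the moment of the call.
- hand_in(): hands the job in; it is judged then, once.
The state is a dict: "clock": time; "joint_positions": joint angles; "joint_velocities": joint speeds; "tau": joint torques, N m; "tool_pos": TCP position; "ee_rot": TCP orientation; "contact_force": force on the tool from outside, world axes, zero at the start; "moment": the same for the moment, N m; "width": finger opening in mm; "grasp_force": force on a finger pad.
Only numpy, scipy, OpenCV 4.12 (cv2) and the standard library are available. Lean on these libraries where they do the work, as an engineer would, in place of code of your own. Each camera call takes 0.05 s, during which the arm holds its last target. There are 200 camera calls.

## Working session

There is one attempt and no reset: what is moved stays moved. The work goes in short steps, Python scripts to look and compute and a tool call to move; the robot and the scene stay as the last step left them, time stands still between calls to the robot, and variables do not carry over. Pictures are saved under pics/ and viewed, at most 10 in all, crops included, and the job is handed in when it is done.

Besides the shell and the picture viewer there is one more tool, called by a JSON object that holds its "api" and its "payload". carry_out: Moves the arm, as the interface text tells. Its arguments: {"type":"object","properties":{"moves":{"type":"array","items":{"type":"array","items":{"type":"number"}}},"grip_force":{"type":"number"}},"required":["moves"]}

```bash
mkdir -p pics; python3 - <<'E'
from bench import *
import cv2
for n in("scene","top"):
    cv2.imwrite(f"pics/{n}0.png",grab_frame(n)[:,:,::-1])
    c=camera_model(n);print(n,c)
s=sense();print(s)
E
```

```text
scene {'fx': 424.65908493801754, 'fy': 424.65908493801754, 'cx': 313.3758299438061, 'cy': 197.7452503836386, 'extrinsics': array([[ 8.12590667e-01, -3.66840918e-01,  4.52906336e-01,
        -2.11168038e+02],
       [-5.82540481e-01, -5.35885163e-01,  6.11124930e-01,
        -9.09230733e+02],
       [ 1.85201558e-02, -7.60430689e-01, -6.49154966e-01,
         1.07185020e+03],
       [ 0.00000000e+00,  0.00000000e+00,  0.00000000e+00,
         1.00000000e+00]])}
top {'fx': 410.4664217670825, 'fy': 410.4664217670825, 'cx': 323.1807950084486, 'cy': 195.0147638400897, 'extrinsics': array([[-6.01276388e-02, -9.71438273e-01,  2.29548140e-01,
         2.32804224e+02],
       [-9.98173905e-01,  5.98490644e-02, -8.18202352e-03,
         8.68336483e+00],
       [-5.78991063e-03, -2.29620929e-01, -9.73262917e-01,
         1.23570420e+03],
       [ 0.00000000e+00,  0.00000000e+00,  0.00000000e+00,
         1.00000000e+00]])}
{'clock': 0.1, 'joint_positions': array([ 8.12227663e+01,  2.20850489e+01,  3.88577616e-01, -2.35163567e-02,
       -6.84111130e+01, -1.48153380e+01]), 'joint_velocities': array([ 0.11084958, -0.13022392,  0.14635649,  0.23440214,  0.09648471,
        0.00132447]), 'tau': array([-2.07523262e-04, -3.91690493e+01,  1.87932873e+01,  4.23188344e+00,
        1.34239480e-02, -7.15860097e-05]), 'tool_pos': array([249.98134961, 572.39928865, 291.29391232]), 'ee_rot': array([[ 9.16354067e-01, -4.00368309e-01, -6.63694938e-04],
       [-4.00368844e-01, -9.16352311e-01, -1.79744442e-03],
       [ 1.11461393e-04,  1.91281828e-03, -9.99998164e-01]]), 'contact_force': array([ 0.53618368,  0.90772295, -0.19914788]), 'moment': array([0.00828531, 0.00153111, 0.00961931]), 'grasp_force': 0.0, 'width': 87.38875833558026}
```

View pics/scene0.png

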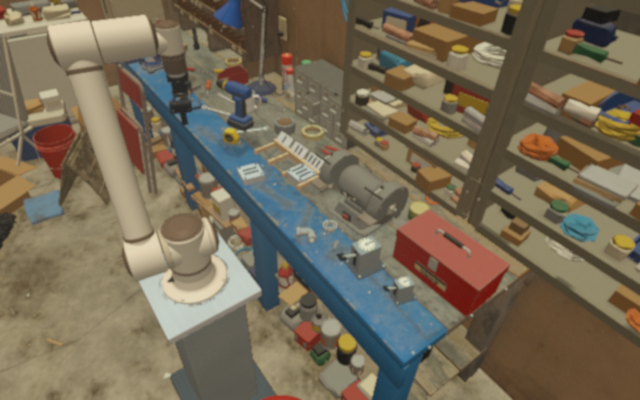

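View pics/top0.png

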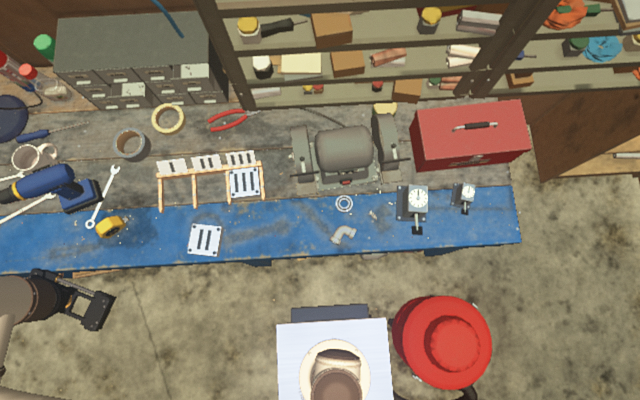

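The top view shows the loose block at (205,239), the rack at (160–262, 165–205) with labels at about (172,167), (206,163) and (240,160), and the home block at (245,183). Two objects could be taken for the counter: the larger at (417,197) with its pad at (417,230), and the smaller at (467,193) with its pad at (465,211). I choose the larger. For blocks, the candidates are the one at (205,239), loose with two bars, and the one at (245,183), in the rack with three bars. I choose the loose one and check it in a close crop.

```bash
python3 - <<'E'
import cv2,numpy as np
a=cv2.imread("pics/top0.png")
c1=cv2.resize(a[145:270,150:280],None,fx=4.4,fy=4.4,interpolation=cv2.INTER_CUBIC)
cv2.imwrite("pics/c1.png",c1)
c2=cv2.resize(a[175:255,320:490],None,fx=4.5,fy=4.5,interpolation=cv2.INTER_CUBIC)
cv2.imwrite("pics/c2.png",c2)
E
```

```text
(no output)
```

View pics/c1.png

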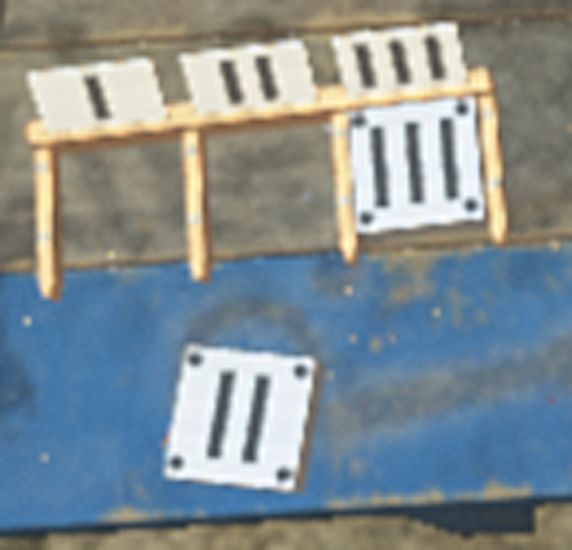

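View pics/c2.png

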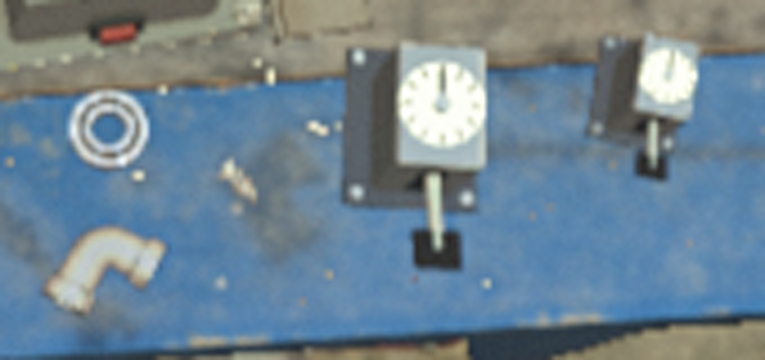

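The loose block has two bars (corners at crop (187,345), (315,358), (297,491), (165,478)). The middle slot carries the two-bar label and the right slot holds block_3. The larger counter's pad is at crop (437,250).

```bash
cat > h.py <<'E'
import numpy as np
from bench import *
def ray(n,px,z,c=None):
    c=c or camera_model(n);E=c["extrinsics"]
    px=np.atleast_2d(px).astype(float)
    d=np.c_[(px[:,0]-c["cx"])/c["fx"],(px[:,1]-c["cy"])/c["fy"],np.ones(len(px))]@E[:3,:3].T
    o=E[:3,3];return o+d*((z-o[2])/d[:,2])[:,None]
def full(p,s,x,y): return (np.array(p,float)+.5)/s-.5+[x,y]
E
python3 - <<'E'
from h import *
np.set_printoptions(precision=1,suppress=True)
f1=lambda p:full(p,4.4,150,145)
f2=lambda p:full(p,4.5,320,175)
b2=ray("top",f1([(187,345),(315,358),(297,491),(165,478)]),32);print("b2",b2,b2.mean(0))
print(np.degrees([np.arctan2(*(v[1::-1])) for v in (b2[0]-b2[3],b2[1]-b2[2])]))
bb=ray("top",f1([(215,458),(228,372),(249,462),(264,378)]),35);print(np.degrees([np.arctan2(*((bb[i+1]-bb[i])[1::-1])) for i in(0,2)]))
b3=ray("top",f1([(350,113),(475,98),(485,218),(360,232)]),32);print("b3",b3.mean(0),np.degrees([np.arctan2(*(v[1::-1])) for v in (b3[0]-b3[3],b3[1]-b3[2])]))
n=ray("top",f1([(50,298),(201,280),(349,261),(500,241)]),20);print("noses",n)
d=n[3]-n[0];print("rack ang",np.degrees(np.arctan2(d[1],d[0]))+90)
w=ray("top",f1([(30,124),(490,70)]),34);d=w[1]-w[0];print("wall",w,np.degrees(np.arctan2(d[1],d[0]))+90)
a=np.radians(np.degrees(np.arctan2(*(n[3]-n[0])[1::-1]))+90);x=np.array([np.cos(a),np.sin(a)]);y=np.array([-x[1],x[0]])
print("home mid by noses",n[:,:2].mean(0)+62*x,"by b3",b3.mean(0)[:2]+104*y)
print("pad",ray("top",f2((437,250)),94))
print("pad corners",ray("top",f2([(416,230),(461,234),(460,270),(414,268)]),92))
h=ray("top",f2([(400,42),(487,48),(484,170),(397,165)]),100);print("housing",h.mean(0),h)
print("bearing",ray("top",f2((109,129)),15),"elbow",ray("top",f2((108,268)),20))
s=sense();print(s["ee_rot"])
E
```

```text
b2 [[455.3 392.4  32. ]
 [441.1 306.   32. ]
 [352.8 318.2  32. ]
 [366.7 405.8  32. ]] [404.  355.6  32. ]
[-8.6 -7.9]
[ -8.1 -10. ]
b3 [571.8 234.8  32. ] [4.2 3.2]
noses [[496.  490.7  20. ]
 [502.3 387.2  20. ]
 [509.4 285.3  20. ]
 [517.1 181.   20. ]]
rack ang 3.901633333675292
wall [[617.2 502.8  34. ]
 [636.6 182.8  34. ]] 3.4846461795615227
home mid by noses [568.  340.3] by b3 [564.7 338.6]
pad [[ 385.1 -256.    94. ]]
pad corners [[ 398.7 -244.8   92. ]
 [ 394.5 -272.6   92. ]
 [ 372.1 -269.3   92. ]
 [ 375.1 -241.    92. ]]
housing [ 475.2 -268.1  100. ] [[ 518.1 -246.2  100. ]
 [ 510.8 -300.8  100. ]
 [ 432.6 -289.6  100. ]
 [ 439.1 -235.7  100. ]]
bearing [[491.1 -62.7  15. ]] elbow [[396.3 -55.   20. ]]
[[ 0.9 -0.4 -0. ]
 [-0.4 -0.9 -0. ]
 [ 0.   0.  -1. ]]
```

```bash
cat >> h.py <<'E'
from scipy.spatial.transform import Rotation as Ro
def go(p,ang):
    "shift/turn from the measured pose to TCP p, pointing down, tool x at world angle ang (deg)"
    s=sense();R=s["ee_rot"];a=np.radians(ang)
    G=np.array([[np.cos(a),np.sin(a),0],[np.sin(a),-np.cos(a),0],[0,0,-1]])
    print("turn",np.round(Ro.from_matrix(R.T@G).as_rotvec(),3),"shift",np.round(R.T@(np.array(p)-s["tool_pos"]),1),
      "t",round(s["clock"],2),"at",np.round(s["tool_pos"],1),"ang",round(np.degrees(np.arctan2(R[1,0],R[0,0])),1),"F",np.round(s["contact_force"],1),"w",round(s["width"],1))
RA=np.radians(3.8);H=np.array([566.5,339.5])
def rk(x,y,z): return [*(H+[x*np.cos(RA)-y*np.sin(RA),x*np.sin(RA)+y*np.cos(RA)]),z]
E
python3 -c "
from h import *
go(rk(-161,99,200),-86.2); print(rk(-161,99,200))"
```

```text
turn [ 2.000e-03 -1.000e-03  1.093e+00] shift [194.8  72.7  91.5] t 0.1 at [250.  572.4 291.3] ang -23.6 F [ 0.5  0.9 -0.2] w 87.4
[np.float64(399.29284746537996), np.float64(427.6122473965129), 200]
```

{"api": "carry_out", "payload": {"moves": [[0, 0, 1.093, 195, 73, 60, 0.08], [0, 0, 1.093, 195, 73, 60, 0.08], [0, 0, 1.093, 195, 73, 60, 0.08], [0, 0, 1.093, 195, 73, 60, 0.08], [0, 0, 1.093, 195, 73, 60, 0.08]]}}

```text
clock: 0.52
tool_pos: [394.6, 431.8, 233.7]
ee_rot: [[0.504, -0.864, -0.0], [-0.864, -0.504, -0.0], [0.0, 0.001, -1.0]]
contact_force: [-0.7, 0.2, 0.4]
width: 61.6
grasp_force: 0.0
```

```bash
python3 -c "
from h import *
go(rk(-161,99,120),-86.2)"
```

```text
turn [ 0.001 -0.     0.462] shift [  6.   -2.  113.7] t 0.52 at [394.6 431.8 233.7] ang -59.7 F [-0.7  0.2  0.4] w 61.6
```

{"api": "carry_out", "payload": {"moves": [[0, 0, 0.46, 0, 0, 35, 0.08], [0, 0, 0.46, 0, 0, 75, 0.08], [0, 0, 0.46, 0, 0, 112, 0.08], [0, 0, 0.46, 0, 0, 112, 0.08], [0, 0, 0.46, 0, 0, 112, 0.08]]}}

```text
clock: 0.93
tool_pos: [393.2, 431.6, 119.4]
ee_rot: [[0.072, -0.997, -0.003], [-0.997, -0.072, -0.006], [0.006, 0.004, -1.0]]
contact_force: [1.1, 0.3, 0.9]
width: 40.8
grasp_force: 0.0
```

```bash
python3 -c "
from h import *
go(rk(-161,99,82),-86.2)
import cv2
c=camera_model('wrist')
cv2.imwrite('pics/w1.png',grab_frame('wrist')[:,:,::-1]);
np.set_printoptions(precision=4,suppress=True);print(c)"
```

```text
turn [ 0.004 -0.006  0.006] shift [ 4.2 -5.9 37.4] t 0.93 at [393.2 431.6 119.4] ang -85.9 F [1.1 0.3 0.9] w 40.8
{'fx': 337.9163578008488, 'fy': 337.9163578008488, 'cx': 319.50384570487466, 'cy': 198.5107018426664, 'extrinsics': array([[ -0.9974,  -0.0685,  -0.0232, 397.9985],
       [ -0.0722,   0.9562,   0.2836, 352.7585],
       [  0.0028,   0.2845,  -0.9587, 211.3029],
       [  0.    ,   0.    ,   0.    ,   1.    ]])}
```

View pics/w1.png

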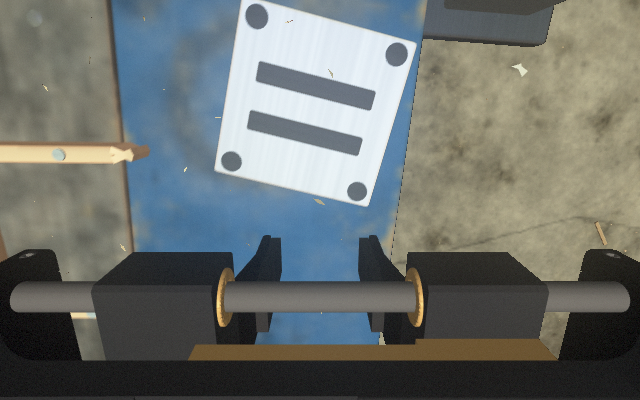

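The wrist view shows the two-bar block with corners at about (245,-2), (415,43), (369,206) and (215,170), the fingers below it clear of its +y face, and a divider nose tip at (148,153).

```bash
python3 -c "
from h import *
b=ray('wrist',[(245,-2),(415,43),(369,206),(215,170)],32);print(b,b.mean(0))
print(np.degrees([np.arctan2(*(v[1::-1])) for v in (b[0]-b[1],b[3]-b[2])]))
print('nose',ray('wrist',[(148,153)],20), rk(-62,52,20))
print('edge',ray('wrist',[(424,40),(392,260)],0))
go(rk(-161,99,82),-86.2)"
```

```text
[[437.49116509 311.72392735  32.        ]
 [353.91126537 324.98626231  32.        ]
 [366.4823282  410.43349326  32.        ]
 [452.73938068 396.32114631  32.        ]] [402.65603484 360.86620731  32.        ]
[-9.01643655 -9.29172786]
nose [[494.508153   392.10233975  20.        ]] [np.float64(501.1900661450929), np.float64(387.27669452638656), 20]
edge [[341.05779217 317.92022092   0.        ]
 [340.11805007 458.52118849   0.        ]]
turn [ 0.001 -0.002  0.01 ] shift [ 5.8 -5.  39.5] t 0.98 at [393.9 433.1 121.5] ang -85.6 F [ 0.1  0.2 -0.6] w 40.3
```

{"api": "carry_out", "payload": {"moves": [[0, 0, 0, 3, -3, 15, 0.08], [0, 0, 0, 3, -3, 30, 0.08], [0, 0, 0, 3, -3, 38, 0.08], [0, 0, 0, 3, -3, 38, 0.08], [0, 0, 0, 3, -3, 38, 0.08]]}}

```text
clock: 1.4
tool_pos: [397.3, 431.2, 85.3]
ee_rot: [[0.075, -0.997, 0.001], [-0.997, -0.075, 0.001], [-0.001, -0.001, -1.0]]
contact_force: [-0.3, 0.9, 0.3]
width: 39.6
grasp_force: 0.0
```

```bash
python3 -c "
from h import *
go(rk(-161,55,82),-86.2)"
```

```text
turn [-0.001  0.001  0.009] shift [47.7 -1.3  3.3] t 1.4 at [397.3 431.2  85.3] ang -85.7 F [-0.3  0.9  0.3] w 39.6
```

{"api": "carry_out", "payload": {"moves": [[0, 0, 0.01, 6, -1, 2, 0.08], [0, 0, 0.01, 12, -1, 2, 0.08], [0, 0, 0.01, 18, -1, 2, 0.08], [0, 0, 0.01, 24, -1, 2, 0.08], [0, 0, 0.01, 30, -1, 2, 0.08]]}}

```text
clock: 1.82
tool_pos: [400.5, 400.8, 83.4]
ee_rot: [[0.064, -0.998, 0.001], [-0.998, -0.064, 0.002], [-0.002, -0.001, -1.0]]
contact_force: [-1.3, 2.5, 1.3]
width: 39.8
grasp_force: 1.2
```

{"api": "carry_out", "payload": {"moves": [[0, 0, 0, 4, 0, 0, 0.08], [0, 0, 0, 8, 0, 0, 0.08], [0, 0, 0, 11, 0, 0, 0.08], [0, 0, 0, 14, 0, 0, 0.08], [0, 0, 0, 14, 0, 0, 0.08]]}}

```text
clock: 2.23
tool_pos: [401.4, 386.3, 82.7]
ee_rot: [[0.064, -0.998, 0.0], [-0.998, -0.064, -0.0], [0.0, -0.0, -1.0]]
contact_force: [-0.3, 0.2, -0.2]
width: 39.9
grasp_force: 0.6
```

```bash
python3 -c "
from h import *
go(rk(-161,55,82),-86.2)
import cv2
c=camera_model('wrist')
cv2.imwrite('pics/w2.png',grab_frame('wrist')[:,:,::-1]);
go(rk(-161,55,82),-86.2)"
```

```text
turn [-0.    -0.    -0.002] shift [ 2.7 -0.7  0.7] t 2.23 at [401.4 386.3  82.7] ang -86.3 F [-0.3  0.2 -0.2] w 39.9
turn [ 0.    -0.001 -0.002] shift [ 2.7 -0.7  0.6] t 2.28 at [401.3 386.4  82.6] ang -86.3 F [1.  1.1 0.6] w 39.9
```

View pics/w2.png

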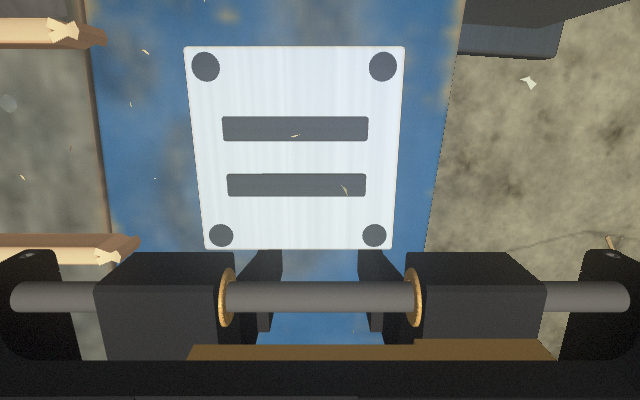

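The block is now square to the fingers (corners (184,46), (405,46), (392,249), (205,249)). The two dividers of the target slot end at top tips of about (77,31) and (121,256).

```bash
python3 -c "
from h import *
np.set_printoptions(precision=1,suppress=True)
b=ray('wrist',[(184,46),(405,46),(392,249),(205,249)],32)[:,:2];print(b,b.mean(0))
print(np.degrees([np.arctan2(*(v[1::-1])) for v in (b[0]-b[1],b[3]-b[2])]))
n=ray('wrist',[(77,31),(121,256)],20)[:,:2];n0=ray('wrist',[(107,38),(141,239)],0)[:,:2];print(n,n0)
for m in(n,n0):
  d=m[1]-m[0];print(np.linalg.norm(d),'rack ang',np.degrees(np.arctan2(d[1],d[0]))-90)
  a=RA;X=np.array([np.cos(a),np.sin(a)]);Y=np.array([-X[1],X[0]])
  r=b.mean(0)-m.mean(0);print('block rel to nose mid',r@X,r@Y)
"
```

```text
[[458.8 291.7]
 [373.6 286.2]
 [367.7 371.8]
 [453.6 377.4]] [413.4 331.8]
[3.7 3.7]
[[507.3 287.5]
 [499.9 390. ]] [[506.9 287.2]
 [500.  389.5]]
102.73604639949238 rack ang 4.131792914779837
block rel to nose mid -90.48143189107742 -0.9827362316476866
102.60177505595703 rack ang 3.881201169197709
block rel to nose mid -90.26029399886242 -0.5510025404182197
```

{"api": "carry_out", "payload": {"moves": [[0, 0, 0, -8, 0, 0, 0.08], [0, 0, 0, -15, 0, -10, 0.08], [0, 0, -0.1, -15, 0, -40, 0.08], [0, 0, -0.2, -15, 10, -70, 0.08], [0, 0, -0.3, -15, 20, -70, 0.08]]}}

```text
clock: 2.7
tool_pos: [381.9, 403.1, 157.6]
ee_rot: [[0.362, -0.932, 0.006], [-0.932, -0.362, 0.007], [-0.004, -0.008, -1.0]]
contact_force: [-0.1, 0.4, 0.8]
width: 40.1
grasp_force: 0.0
```

```bash
sed -i 's/^RA=.*/RA=np.radians(3.9);H=np.array([565.5,342.4])/' h.py; python3 -c "
from h import *
go(rk(-219,0,150),3.9)"
```

```text
turn [-9.000e-03 -1.000e-03 -1.269e+00] shift [57.9 60.   6.8] t 2.7 at [381.9 403.1 157.6] ang -68.8 F [-0.1  0.4  0.8] w 40.1
```

{"api": "carry_out", "payload": {"moves": [[0, 0, -0.12, 12, 12, 0, 0.08], [0, 0, -0.24, 24, 24, 0, 0.08], [0, 0, -0.36, 36, 36, 0, 0.08], [0, 0, -0.48, 48, 48, 0, 0.08], [0, 0, -0.6, 58, 60, 0, 0.08]]}}

```text
clock: 3.12
tool_pos: [344.2, 323.7, 152.1]
ee_rot: [[0.825, -0.565, -0.001], [-0.565, -0.825, -0.002], [0.0, 0.003, -1.0]]
contact_force: [-0.4, -0.1, -0.5]
width: 40.2
grasp_force: 0.0
```

```bash
python3 -c "
from h import *
go(rk(-219,0,120),3.9)"
```

```text
turn [ 0.003  0.    -0.669] shift [ 0.2 -4.8 32.1] t 3.12 at [344.2 323.7 152.1] ang -34.4 F [-0.4 -0.1 -0.5] w 40.2
```

{"api": "carry_out", "payload": {"moves": [[0, 0, -0.12, 0, 0, 0, 0.08], [0, 0, -0.24, 0, 0, 0, 0.08], [0, 0, -0.36, 0, 0, 0, 0.08], [0, 0, -0.48, 0, 0, 0, 0.08], [0, 0, -0.6, 0, 0, 0, 0.08]]}}

```text
clock: 3.53
tool_pos: [344.6, 324.7, 152.2]
ee_rot: [[1.0, -0.001, -0.001], [-0.001, -1.0, -0.002], [-0.001, 0.002, -1.0]]
contact_force: [-0.1, 0.6, -0.1]
width: 39.8
grasp_force: 0.0
```

{"api": "carry_out", "payload": {"moves": [[0, 0, -0.07, 0, 0, 20, 0.08], [0, 0, -0.07, 0, 0, 35, 0.08], [0, 0, -0.07, 0, 0, 35, 0.08], [0, 0, -0.07, 0, 0, 35, 0.08], [0, 0, -0.07, 0, 0, 35, 0.08]]}}

```text
clock: 3.95
tool_pos: [345.0, 325.3, 117.9]
ee_rot: [[0.998, 0.063, 0.0], [0.063, -0.998, -0.0], [0.0, 0.0, -1.0]]
contact_force: [0.1, -0.6, 0.5]
width: 39.8
grasp_force: 0.0
```

```bash
python3 -c "
from h import *
go(rk(-219,0,82),3.9)"
```

```text
turn [ 0.    -0.    -0.005] shift [ 2.1 -2.1 35.9] t 3.95 at [345.  325.3 117.9] ang 3.6 F [ 0.1 -0.6  0.5] w 39.8
```

{"api": "carry_out", "payload": {"moves": [[0, 0, -0.005, 0, -2, 12, 0.08], [0, 0, -0.005, 0, -2, 24, 0.08], [0, 0, -0.005, 0, -2, 35, 0.08], [0, 0, -0.005, 5, -2, 35, 0.08], [0, 0, -0.005, 10, -2, 35, 0.08]]}}

```text
clock: 4.37
tool_pos: [355.1, 327.9, 83.1]
ee_rot: [[0.998, 0.069, 0.0], [0.069, -0.998, 0.0], [0.0, -0.0, -1.0]]
contact_force: [0.0, 0.5, 1.2]
width: 40.2
grasp_force: 0.0
```

{"api": "carry_out", "payload": {"moves": [[0, 0, 0, 7, 0, 0, 0.08], [0, 0, 0, 14, 0, 0, 0.08], [0, 0, 0, 21, 0, 0, 0.08], [0, 0, 0, 28, 0, 0, 0.08], [0, 0, 0, 35, 0, 0, 0.08]]}}

```text
clock: 4.78
tool_pos: [390.3, 329.9, 83.0]
ee_rot: [[0.998, 0.068, -0.0], [0.068, -0.998, 0.0], [-0.0, -0.0, -1.0]]
contact_force: [-3.1, 0.1, 2.3]
width: 39.9
grasp_force: 1.9
```

```bash
python3 -c "
from h import *
go(rk(-53.5,0,82),3.9)
import cv2
cv2.imwrite('pics/w3.png',grab_frame('wrist')[:,:,::-1])"
```

```text
turn [-0.  0. -0.] shift [122.2  -0.6   0.9] t 4.78 at [390.3 329.9  83. ] ang 3.9 F [-3.1  0.1  2.3] w 39.9
```

View pics/w3.png

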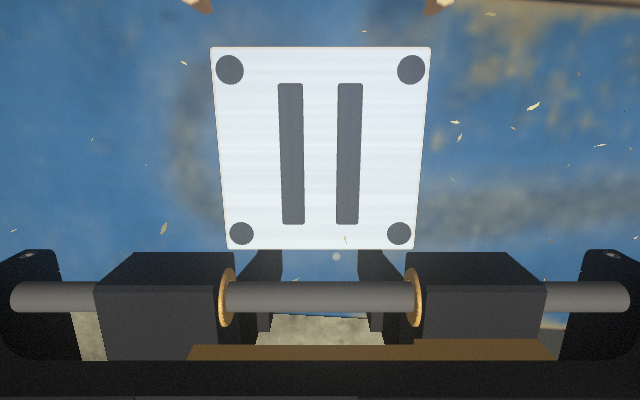

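The block is square to the slot mouth: it is centred at column 320.5, and the divider noses at (205,12) and (430,12) give a mid column of about 318. That is well inside the clearance, so I keep pushing.

{"api": "carry_out", "payload": {"moves": [[0, 0, 0, 8, -0.5, 0, 0.08], [0, 0, 0, 16, -0.5, 0, 0.08], [0, 0, 0, 24, -0.6, 0, 0.08], [0, 0, 0, 32, -0.6, 0, 0.08], [0, 0, 0, 40, -0.6, 0, 0.08]]}}

```text
clock: 5.25
tool_pos: [430.2, 333.3, 82.5]
ee_rot: [[0.998, 0.068, -0.0], [0.068, -0.998, -0.0], [-0.0, 0.0, -1.0]]
contact_force: [-3.4, -0.1, 2.6]
width: 40.3
grasp_force: 1.8
```

{"api": "carry_out", "payload": {"moves": [[0, 0, 0, 7, 0, 0, 0.08], [0, 0, 0, 14, 0, 0, 0.08], [0, 0, 0, 21, 0, 0, 0.08], [0, 0, 0, 28, 0, 0, 0.08], [0, 0, 0, 35, 0, 0, 0.08]]}}

```text
clock: 5.67
tool_pos: [465.0, 335.6, 82.5]
ee_rot: [[0.998, 0.068, -0.0], [0.068, -0.998, -0.0], [-0.0, 0.0, -1.0]]
contact_force: [-3.9, 0.9, 2.2]
width: 40.1
grasp_force: 1.8
```

{"api": "carry_out", "payload": {"moves": [[0, 0, 0, 6, 0, 0, 0.08], [0, 0, 0, 12, 0, 0, 0.08], [0, 0, 0, 18, 0, 0, 0.08], [0, 0, 0, 24, 0, 0, 0.08], [0, 0, 0, 30, 0, 0, 0.08]]}}

```text
clock: 6.08
tool_pos: [494.9, 337.7, 82.5]
ee_rot: [[0.998, 0.068, -0.0], [0.068, -0.998, -0.0], [-0.0, 0.0, -1.0]]
contact_force: [-3.8, 0.4, 1.7]
width: 40.0
grasp_force: 1.7
```

```bash
python3 -c "
from h import *
go(rk(-53.5,0,82),3.9)"
```

```text
turn [0. 0. 0.] shift [17.3  0.1  0.5] t 6.08 at [494.9 337.7  82.5] ang 3.9 F [-3.8  0.4  1.7] w 40.0
```

{"api": "carry_out", "payload": {"moves": [[0, 0, 0, 3, 0, 0, 0.08], [0, 0, 0, 6, 0, 0, 0.08], [0, 0, 0, 9, 0, 0, 0.08], [0, 0, 0, 12, 0, 0, 0.08], [0, 0, 0, 14, 0, 0, 0.08]]}}

```text
clock: 6.5
tool_pos: [508.6, 338.6, 82.5]
ee_rot: [[0.998, 0.068, 0.0], [0.068, -0.998, -0.0], [0.0, 0.0, -1.0]]
contact_force: [-2.9, 0.3, 0.5]
width: 40.2
grasp_force: 1.7
```

{"api": "carry_out", "payload": {"moves": [[0, 0, 0, 1, 0, 0, 0.08], [0, 0, 0, 2, 0, 0, 0.08], [0, 0, 0, 3, 0, 0, 0.08], [0, 0, 0, 4, 0, 0, 0.08], [0, 0, 0, 4, 0, 0, 0.08]]}}

```text
clock: 6.92
tool_pos: [511.9, 338.9, 82.5]
ee_rot: [[0.998, 0.068, -0.001], [0.068, -0.998, -0.0], [-0.001, 0.0, -1.0]]
contact_force: [-5.0, 0.2, 3.0]
width: 39.8
grasp_force: 2.2
```

Force is just starting to rise. I press on a little.

{"api": "carry_out", "payload": {"moves": [[0, 0, 0, 1, 0, 0, 0.08], [0, 0, 0, 2, 0, 0, 0.08], [0, 0, 0, 2, 0, 0, 0.08], [0, 0, 0, 2, 0, 0, 0.08]]}}

```text
clock: 7.25
tool_pos: [512.2, 338.9, 82.5]
ee_rot: [[0.998, 0.068, -0.004], [0.068, -0.998, -0.001], [-0.004, 0.001, -1.0]]
contact_force: [-10.9, 1.9, 6.5]
width: 40.0
grasp_force: 5.2
```

```bash
python3 -c "
from h import *
go(rk(-53.5,0,82),3.9)
import cv2
cv2.imwrite('pics/w4.png',grab_frame('wrist')[:,:,::-1])"
```

```text
turn [0.001 0.004 0.   ] shift [-0.1  0.2  0.5] t 7.25 at [512.2 338.9  82.5] ang 3.9 F [-10.9   1.9   6.5] w 40.0
```

View pics/w4.png

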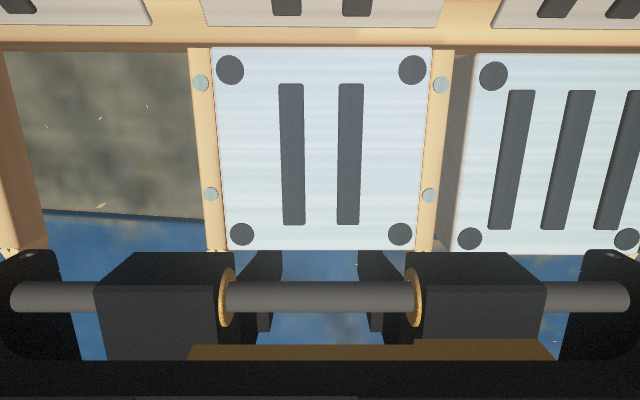

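The picture shows block_2 fully in the middle slot under the two-bar label plate (label at (325,10)). Its far edge at row 47 is against the back wall, level with block_3, and contact force was 11 N at the stop. I back off and go to the counter.

{"api": "carry_out", "payload": {"moves": [[0, 0, 0, -10, 0, 0, 0.08], [0, 0, 0, -22, 0, 0, 0.08], [0, 0, 0, -30, 0, -30, 0.08], [0, 0, 0, -40, 0, -70, 1], [0, 0, 0, -50, 0, -110, 1]]}}

```text
clock: 7.72
tool_pos: [464.3, 335.5, 192.9]
ee_rot: [[0.998, 0.068, 0.0], [0.068, -0.998, -0.001], [0.0, 0.001, -1.0]]
contact_force: [0.9, 1.3, 0.0]
width: 33.0
grasp_force: 0.0
```

```bash
python3 -c "
from h import *
go([370,-255,230],-7.6)"
```

```text
turn [ 0.001 -0.     0.201] shift [-134.4  582.7  -36.4] t 7.72 at [464.3 335.5 192.9] ang 3.9 F [0.9 1.3 0. ] w 33.0
```

{"api": "carry_out", "payload": {"moves": [[0, 0, 0.01, -9, 38, -10, 1], [0, 0, 0.03, -18, 77, -20, 1], [0, 0, 0.04, -27, 116, -30, 1], [0, 0, 0.05, -36, 155, -36, 1], [0, 0, 0.07, -45, 193, -36, 1]]}}

```text
clock: 8.13
tool_pos: [433.3, 138.9, 230.5]
ee_rot: [[1.0, -0.001, 0.006], [-0.001, -1.0, 0.003], [0.006, -0.003, -1.0]]
contact_force: [1.4, -0.5, 1.1]
width: 3.4
grasp_force: 0.0
```

```bash
python3 -c "
from h import *
go([370,-255,230],-7.6)"
```

```text
turn [-0.003 -0.006  0.132] shift [-62.8 394.   -1. ] t 8.13 at [433.3 138.9 230.5] ang -0.1 F [ 1.4 -0.5  1.1] w 3.4
```

{"api": "carry_out", "payload": {"moves": [[0, 0, 0.02, -6, 38, 0, 1], [0, 0, 0.04, -12, 77, 0, 1], [0, 0, 0.06, -18, 116, 0, 1], [0, 0, 0.08, -24, 155, 0, 1], [0, 0, 0.1, -30, 193, 0, 1]]}}

```text
clock: 8.55
tool_pos: [402.3, -54.7, 229.2]
ee_rot: [[0.995, -0.102, 0.004], [-0.102, -0.995, 0.0], [0.004, -0.0, -1.0]]
contact_force: [0.7, 0.1, 0.4]
width: 0.6
grasp_force: 0.0
```

```bash
python3 -c "
from h import *
go([370,-255,230],-7.6)"
```

```text
turn [-0.001 -0.004  0.031] shift [-11.7 202.5  -0.9] t 8.55 at [402.3 -54.7 229.2] ang -5.8 F [0.7 0.1 0.4] w 0.6
```

{"api": "carry_out", "payload": {"moves": [[0, 0, 0.03, -3, 40, 0, 1], [0, 0, 0.03, -6, 80, 0, 1], [0, 0, 0.03, -9, 120, 0, 1], [0, 0, 0.03, -12, 160, 0, 1], [0, 0, 0.03, -12, 195, 0, 1]]}}

```text
clock: 8.97
tool_pos: [370.0, -248.2, 229.2]
ee_rot: [[0.991, -0.132, 0.003], [-0.132, -0.991, -0.002], [0.003, 0.001, -1.0]]
contact_force: [1.2, 0.3, -0.4]
width: 0.7
grasp_force: 0.0
```

{"api": "carry_out", "payload": {"moves": [[0, 0, 0, 0, 0, 0, 1], [0, 0, 0, 0, 0, 0, 1], [0, 0, 0, 0, 0, 0, 1]]}}

```text
clock: 9.22
tool_pos: [370.6, -245.8, 228.6]
ee_rot: [[0.991, -0.132, 0.001], [-0.132, -0.991, -0.001], [0.001, 0.0, -1.0]]
contact_force: [0.8, -0.7, 0.2]
width: 0.2
grasp_force: 0.0
```

```bash
python3 -c "
from h import *
import cv2
go([385,-256,180],-7.6)
cv2.imwrite('pics/w5.png',grab_frame('wrist')[:,:,::-1])
go([385,-256,180],-7.6)"
```

```text
turn [ 0.    -0.001  0.   ] shift [15.6  8.2 48.6] t 9.22 at [ 370.6 -245.8  228.6] ang -7.6 F [ 0.8 -0.7  0.2] w 0.2
turn [ 0.    -0.001  0.002] shift [15.5  8.8 48.6] t 9.27 at [ 370.7 -245.3  228.6] ang -7.5 F [ 0.6  0.1 -0.5] w 0.7
```

View pics/w5.png

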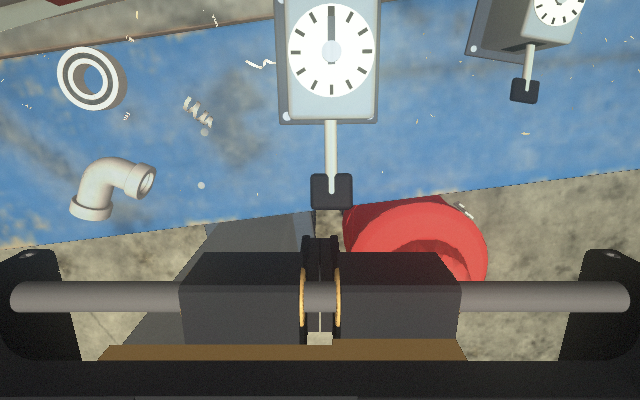

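The wrist view shows the large counter with its dial at (331,50) pointing to the long mark, and its black pad centred at about (332,190). The smaller counter is at (540,20) with its pad at (525,91).

```bash
python3 -c "
from h import *
p=ray('wrist',[(332,190),(311,175),(353,175)],94);print(p)
go([*p[0][:2],180],-7.6); go([p[0][0]-1,p[0][1],174],-7.6)"
```

```text
[[ 386.05207782 -255.97077934   94.        ]
 [ 398.49760757 -242.98810006   94.        ]
 [ 394.74831502 -271.50316476   94.        ]]
turn [ 0.    -0.001  0.002] shift [16.6  8.6 48.6] t 9.27 at [ 370.7 -245.3  228.6] ang -7.5 F [ 0.6  0.1 -0.5] w 0.7
turn [ 0.    -0.001  0.002] shift [15.6  8.7 54.6] t 9.27 at [ 370.7 -245.3  228.6] ang -7.5 F [ 0.6  0.1 -0.5] w 0.7
```

{"api": "carry_out", "payload": {"moves": [[0, 0, 0, 14, 9, 15, 1], [0, 0, 0, 14, 9, 30, 1], [0, 0, 0, 14, 9, 45, 1], [0, 0, 0, 14, 9, 54, 1], [0, 0, 0, 14, 9, 54, 1]]}}

```text
clock: 9.68
tool_pos: [382.6, -255.0, 173.0]
ee_rot: [[0.992, -0.129, -0.004], [-0.129, -0.992, 0.001], [-0.004, -0.001, -1.0]]
contact_force: [-1.4, 0.6, 0.2]
width: 0.3
grasp_force: 0.0
```

```bash
python3 -c "
from h import *
go([385,-256,106],-7.6)"
```

```text
turn [-0.001  0.004  0.003] shift [ 2.7  0.8 66.9] t 9.68 at [ 382.6 -255.   173. ] ang -7.4 F [-1.4  0.6  0.2] w 0.3
```

{"api": "carry_out", "payload": {"moves": [[0, 0, 0, 1, 0, 7, 1], [0, 0, 0, 1, 0, 14, 1], [0, 0, 0, 1, 0, 21, 1], [0, 0, 0, 1, 0, 28, 1], [0, 0, 0, 1, 0, 35, 1]]}}

```text
clock: 10.1
tool_pos: [383.6, -256.5, 139.2]
ee_rot: [[0.991, -0.131, -0.001], [-0.131, -0.991, 0.0], [-0.001, -0.0, -1.0]]
contact_force: [-2.4, 0.8, 3.9]
width: 0.4
grasp_force: 2.1
```

{"api": "carry_out", "payload": {"moves": [[0, 0, 0, 0, 0, 7, 1], [0, 0, 0, 0, 0, 14, 1], [0, 0, 0, 0, 0, 20, 1], [0, 0, 0, 0, 0, 25, 1], [0, 0, 0, 0, 0, 28, 1]]}}

```text
clock: 10.52
tool_pos: [385.0, -256.8, 111.1]
ee_rot: [[0.991, -0.131, 0.002], [-0.131, -0.991, -0.0], [0.002, 0.0, -1.0]]
contact_force: [-1.3, 2.3, 5.3]
width: 0.4
grasp_force: 2.7
```

{"api": "carry_out", "payload": {"moves": [[0, 0, 0, 0, 0, 1, 1], [0, 0, 0, 0, 0, 2, 1], [0, 0, 0, 0, 0, 3, 1], [0, 0, 0, 0, 0, 4, 1], [0, 0, 0, 0, 0, 4, 1]]}}

```text
clock: 10.93
tool_pos: [385.5, -256.8, 108.5]
ee_rot: [[0.991, -0.131, 0.003], [-0.131, -0.991, -0.001], [0.003, 0.001, -1.0]]
contact_force: [-1.5, 1.8, 8.7]
width: 0.2
grasp_force: 4.6
```

{"api": "carry_out", "payload": {"moves": [[0, 0, 0, 0, 0, 1, 1], [0, 0, 0, 0, 0, 2, 1], [0, 0, 0, 0, 0, 2.5, 1], [0, 0, 0, 0, 0, 2.5, 1]]}}

```text
clock: 11.27
tool_pos: [385.7, -256.9, 107.6]
ee_rot: [[0.992, -0.13, 0.004], [-0.13, -0.992, -0.002], [0.004, 0.001, -1.0]]
contact_force: [-5.2, 5.2, 21.8]
width: 0.5
grasp_force: 11.3
```

The hard stop is reached at 22 N. I release fully and check the dial.

{"api": "carry_out", "payload": {"moves": [[0, 0, 0, 0, 0, -10, 1], [0, 0, 0, 0, 0, -26, 1], [0, 0, 0, 0, 0, -42, 1], [0, 0, 0, 0, 0, -60, 1], [0, 0, 0, 0, 0, -90, 1]]}}

```text
clock: 11.68
tool_pos: [383.6, -256.2, 194.1]
ee_rot: [[0.991, -0.132, -0.003], [-0.132, -0.991, 0.001], [-0.003, -0.001, -1.0]]
contact_force: [0.6, 0.1, 0.0]
width: 0.5
grasp_force: 0.0
```

{"api": "carry_out", "payload": {"moves": [[0, 0, 0, 0, 0, -10, 1], [0, 0, 0, 0, 0, -10, 1], [0, 0, 0, 0, 0, -10, 1]]}}

```text
clock: 11.93
tool_pos: [384.5, -256.5, 205.1]
ee_rot: [[0.991, -0.132, 0.002], [-0.132, -0.991, -0.0], [0.002, -0.0, -1.0]]
contact_force: [-0.1, -0.4, -1.1]
width: 0.4
grasp_force: 0.0
```

```bash
python3 -c "
from h import *
import cv2
go([385,-256,172],-7.6)
a=grab_frame('top')[:,:,::-1]
cv2.imwrite('pics/t1.png',a)
b=cv2.imread('pics/top0.png')
# dial centre offset: dark pixels near the dial in both pictures
for i in(b,a):
  g=cv2.cvtColor(i,cv2.COLOR_BGR2GRAY)[188:206,408:428];print(g)
"
```

```text
turn [-0.    -0.002  0.001] shift [ 0.3 -0.6 33.1] t 11.93 at [ 384.5 -256.5  205.1] ang -7.6 F [-0.1 -0.4 -1.1] w 0.4
[[116 172 179 180 177 176 179 182 189 197 194 192 186 181 177 181 182 185
  196 192]
 [118 176 182 177 179 194 227 246 247 236 196 236 243 228 193 181 181 182
  193 189]
 [121 173 178 195 229 232 231 255 255 234 171 250 255 249 207 209 183 179
  194 185]
 [122 172 196 237 254 246 203 248 254 212 149 246 254 237 212 248 226 182
  189 186]
 [117 182 219 249 255 253 240 248 254 214 143 239 253 228 233 255 252 206
  190 184]
 [123 203 232 218 244 254 253 254 254 215 142 239 254 248 250 254 252 219
  215 187]
 [136 237 252 227 235 253 253 254 254 213 147 239 255 253 253 250 222 220
  246 198]
 [158 252 255 253 250 253 253 254 254 225 176 241 255 253 253 249 234 248
  254 226]
 [176 253 252 251 253 253 253 254 251 224 203 237 253 253 253 253 253 254
  254 246]
 [175 240 219 234 253 253 253 252 238 209 207 220 245 253 253 253 250 244
  252 250]
 [164 238 239 244 253 253 253 250 218 193 204 219 244 253 252 253 248 222
  234 242]
 [171 253 255 254 253 252 253 252 234 185 187 
[... 1380 characters left out ...]
 248 248
  248 248]
 [249 247 246 247 247 247 247 247 247 247 248 248 247 247 248 247 248 247
  248 248]
 [247 244 244 245 245 245 245 246 246 246 247 246 247 247 247 247 247 247
  247 248]
 [245 243 242 243 243 243 244 244 244 245 245 245 246 245 246 246 247 247
  246 246]
 [243 241 241 242 242 242 242 242 243 243 243 244 244 243 244 245 245 246
  245 246]
 [241 240 239 240 240 240 240 241 242 242 242 242 242 243 243 243 244 244
  244 245]
 [237 237 238 239 238 239 240 239 240 240 240 241 240 241 241 242 242 242
  242 243]
 [236 235 236 236 236 237 237 237 237 238 238 238 238 240 238 240 240 241
  240 241]
 [234 234 234 234 234 235 236 235 236 237 236 237 237 237 238 238 238 238
  239 239]]
```

```bash
cat >> h.py <<'E'
import cv2
def proj(n,P):
    c=camera_model(n);E=c["extrinsics"];q=(np.atleast_2d(P)-E[:3,3])@E[:3,:3]
    return q[:,:2]/q[:,2:]*[c["fx"],c["fy"]]+[c["cx"],c["cy"]]
def dial(img,C):
    "darkness along 24 rays round the dial at C, clockwise from +x of the counter"
    g=cv2.cvtColor(img,cv2.COLOR_BGR2GRAY);o=[]
    for k in range(24):
        a=np.radians(-7.6-15*k);P=[[C[0]+r*np.cos(a),C[1]+r*np.sin(a),102] for r in (8,10,12,14)]
        o.append(int(cv2.remap(g,proj('wrist',P).astype(np.float32)[:,None],None,1).mean()))
    return o
E
python3 -c "
from h import *
C=ray('wrist',[(331,50)],102)[0]
im=grab_frame('wrist')[:,:,::-1].copy();cv2.imwrite('pics/w6.png',im)
print(proj('wrist',[[475,-268,102],[385,-256,94]]));print(dial(im,[475,-268]))"
```

```text
[[318.97420434  69.84868937]
 [318.9611679  223.06181497]]
[254, 225, 145, 241, 254, 254, 254, 254, 254, 254, 254, 252, 250, 245, 247, 249, 252, 254, 254, 254, 254, 254, 254, 254]
```

The pointer is on the first mark (30° clockwise). Second press.

{"api": "carry_out", "payload": {"moves": [[0, 0, 0, 0, 0, 12, 1], [0, 0, 0, 0, 0, 24, 1], [0, 0, 0, 0, 0, 34, 1], [0, 0, 0, 0, 0, 42, 1], [0, 0, 0, 0, 0, 49, 1]]}}

```text
clock: 12.45
tool_pos: [383.4, -256.4, 154.5]
ee_rot: [[0.991, -0.131, -0.003], [-0.131, -0.991, 0.001], [-0.003, -0.0, -1.0]]
contact_force: [-1.1, 0.5, 4.8]
width: 0.6
grasp_force: 2.3
```

{"api": "carry_out", "payload": {"moves": [[0, 0, 0, 0, 0, 8, 1], [0, 0, 0, 0, 0, 16, 1], [0, 0, 0, 0, 0, 24, 1], [0, 0, 0, 0, 0, 32, 1], [0, 0, 0, 0, 0, 40, 1]]}}

```text
clock: 12.87
tool_pos: [384.3, -256.7, 115.5]
ee_rot: [[0.991, -0.131, 0.001], [-0.131, -0.991, -0.0], [0.001, 0.0, -1.0]]
contact_force: [-1.5, 0.1, 5.4]
width: 0.4
grasp_force: 2.8
```

{"api": "carry_out", "payload": {"moves": [[0, 0, 0, 0, 0, 3, 1], [0, 0, 0, 0, 0, 6, 1], [0, 0, 0, 0, 0, 8, 1], [0, 0, 0, 0, 0, 9, 1], [0, 0, 0, 0, 0, 9, 1]]}}

```text
clock: 13.28
tool_pos: [385.5, -256.8, 108.2]
ee_rot: [[0.991, -0.13, 0.003], [-0.13, -0.991, -0.001], [0.003, 0.001, -1.0]]
contact_force: [-3.0, 2.0, 12.6]
width: 0.3
grasp_force: 6.2
```

{"api": "carry_out", "payload": {"moves": [[0, 0, 0, 0, 0, 1, 1], [0, 0, 0, 0, 0, 1.5, 1], [0, 0, 0, 0, 0, 1.5, 1]]}}

```text
clock: 13.53
tool_pos: [385.7, -256.9, 107.7]
ee_rot: [[0.992, -0.13, 0.003], [-0.13, -0.992, -0.001], [0.004, 0.001, -1.0]]
contact_force: [-4.6, 3.6, 19.2]
width: 0.5
grasp_force: 10.1
```

{"api": "carry_out", "payload": {"moves": [[0, 0, 0, 0, 0, -10, 1], [0, 0, 0, 0, 0, -26, 1], [0, 0, 0, 0, 0, -42, 1], [0, 0, 0, 0, 0, -60, 1], [0, 0, 0, 0, 0, -90, 1]]}}

```text
clock: 13.95
tool_pos: [383.7, -256.1, 194.5]
ee_rot: [[0.991, -0.132, -0.003], [-0.132, -0.991, 0.002], [-0.003, -0.001, -1.0]]
contact_force: [0.4, 0.7, -0.5]
width: 0.7
grasp_force: 0.0
```

{"api": "carry_out", "payload": {"moves": [[0, 0, 0, -15, -40, -15, 1], [0, 0, 0, -15, -80, -30, 1], [0, 0, 0, -15, -120, -40, 1], [0, 0, 0, -15, -150, -40, 1], [0, 0, 0, -15, -150, -40, 1]]}}

```text
clock: 14.37
tool_pos: [390.8, -101.8, 236.8]
ee_rot: [[0.992, -0.125, 0.006], [-0.125, -0.992, 0.002], [0.006, -0.002, -1.0]]
contact_force: [0.1, -0.3, 0.3]
width: 0.3
grasp_force: 0.0
```

```bash
python3 -c "
from h import *
im=grab_frame('wrist')[:,:,::-1].copy();print(proj('wrist',[[475,-268,102]]),dial(im,[475,-268]))
go([0,0,0],0)
a=grab_frame('top')[:,:,::-1]
c1=cv2.resize(a[145:270,150:280],None,fx=3,fy=3,interpolation=2);c2=cv2.resize(a[175:255,330:460],None,fx=3,fy=3,interpolation=2)
cv2.imwrite('pics/end.png',np.vstack([c1,c2]))"
```

```text
[[567.18323376  52.96392576]] [254, 254, 254, 254, 173, 134, 224, 253, 250, 248, 248, 248, 248, 232, 223, 223, 251, 254, 254, 254, 254, 254, 254, 254]
turn [-0.001 -0.004 -0.126] shift [-400.9  -53.1  234.8] t 14.42 at [ 390.2 -103.4  236.2] ang -7.2 F [-0.3  0.1 -0.6] w 0.2
```

```bash
python3 -c "
import cv2;a=cv2.imread('pics/end.png');import numpy as np
cv2.imwrite('pics/end2.png',np.hstack([a[:375],cv2.copyMakeBorder(a[375:],0,135,0,0,0)]))"
```

```text
(no output)
```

View pics/end2.png

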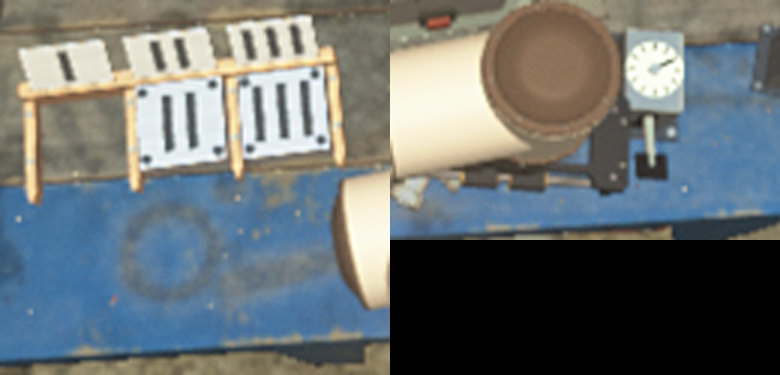

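The picture shows block_2 home in the middle slot, level with block_3 (left crop (182,122)). The dial pointer is at about 60°, two marks on, and the lever is up with the robot clear. I hand in.

```bash
python3 -c "
from bench import *
print(hand_in())"
```

```text
the job is handed in; nothing more can be done
None
```

The job is done and handed in: block_2 is home against the back of the two-bar slot, and the larger counter's lever was pressed fully down twice, with the dial on its second mark. It took about 14.4 s of the 72 s allowed; I never touched the three-bar block, pipe elbow or bearing.

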